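Refit the cooker knob and hold it pressed

ROBOT

A 6-joint arm with a two-finger parallel gripper is mounted at the origin on the work surface. World frame = base frame: x ahead of the robot, y to its left, z up, the work surface at z = 0. Lengths are in m, angles in rad, forces in N, time in s.
With the tool pointing down it reaches from about 0.3 to 0.85 m from the base axis. Payload 4.2 kg.
Tool frame: the origin (TCP) lies where the fingers leave the gripper's body, on its centre line; the fingertips stand 78 mm ahead of it and the grasp point (between the pads) lies 60 mm ahead of it; y points along the fingers, z is the direction in which the jaws open and shut, and the axes are right-handed (so a half turn about y gives the same grasp; the last joint's range is limited). The gripper opens to 91 mm and grips with 3 to 60 N. Pads are 32 mm wide; open, the fingers measure 118 mm over their backs; the gripper's body (76 mm by 178 mm) begins 60 mm behind the grasp point.
Start: joints at [1.131, 0.32, 1.565, -0, 1.257, -0.02], TCP at [0.234, 0.525, 0.292] pointing down, gripper open.
Joint ranges: [-3.11, 3.11], [-0.84, 2.01], [0.21, 2.61], [-1.34, 4.49], [0.05, 2.63], [-2.56, 2.56]. Speed limits (rad/s): [2.57, 2.57, 3.14, 3.14, 3.14, 3.14].

INTERFACE

Orientations are given as a rotation vector (axis times angle).
In Python, from cell import env gives the robot as it stands.
- The arm moves only by the tool step_arm, never from a script. Its argument "increments" is a list of rows, each an object of numbers: "tx", "ty", "tz": the shift along the tool's x, y, z in m; "wx", "wy", "wz": the turn, a rotation vector about the tool's x, y, z in degrees; "claw": the finger opening in m, from 0 to 0.0912. A call has 1 to 20 rows; each row shifts and turns the commanded pose from where the row before left it, along the tool's axes as they then stand; what a row does not reach is not made up. A row lasts 1/12 s, in which the tool goes at most 41.7 mm and 7.16 degrees, less where a joint would pass 70% of its speed; a pose out of reach is approached as far as the arm can. A call is refused whole if a number of a shift passes 0.0417 or a number of a turn 7.16, either way. A call with a gripper value outside its range is refused whole. The fingers move at their own pace and stop on an object; "squeeze" is the grip in N (left out, the last holds). Time passes only in rows, so rows that do not move let the fingers close. It gives the time, the measured TCP pose, the force and the opening at its end, in the units of the state.
- env.get_obs(): the state, without advancing time (a new reading comes with each control period).
- env.capture(name): name is "scene" or "top" or "wrist"; returns the picture (480x640x3 uint8, blue, green, red); there is no depth.
- env.camera_params(name): a dict with "fx", "fy", "cx", "cy" (pixels), "dist" ([k1, k2, p1, p2, k3] as OpenCV has them; the pictures are not rectified), "eye" and "attitude" of the camera in the world. Camera axes: x right, y up, looking along -z (the intrinsics and any distortion apply to the point x, -y, -z); pixel columns grow to the right and rows downward; lengths in m; the calibration is good to about 2 mm. A picture is of the moment at which its call begins: read the wrist's pose just before it. camera_params takes no time and is no camera call; for the wrist camera it gives the pose at the moment of the call.
- env.hand_in(): hands the job in, once; it reports no verdict.
The state is a dict: "time": time; "joint_pos": joint angles; "qvel": joint speeds; "joint_efforts": joint torques, N m; "eef_pos": TCP position; "orientation": TCP orientation; "contact_force": force on the tool from outside, world axes, zero at the start; "moment": the same for the moment, N m; "width": finger opening in m.
Only numpy, scipy, OpenCV 4.12 (cv2) and the standard library are available. Lean on these libraries where they do the work, as an engineer would, in place of code of your own. Each camera call takes 0.05 s, during which the arm holds its last target. There are 200 camera calls.

TASK

The preserving cooker has lost a knob and its control deck is littered with two broken bits of crate wood. First clear both bits off the deck into the plywood scrap box; then turn the loose knob so that the flat in its bore meets the flat of the bare D-shaped spindle, push it fully home on the spindle, press knob and spindle well down against the spring, and finish while still holding it pressed down. Leave the jars, lid, band and stopper where they are.

Things in the scene. Friction and masses are not known exactly. Their poses are not given: they have to be found in the camera images.
- cooker: Gas cooker, fixed box 300 (x) x 360 (y) x 70 mm high; origin at the centre of its underside, z up; its -x side faces the robot. The flat control deck, 70 mm above the table, is the top's strip nearest the robot: two spindle places 100 mm from the centre towards -x and 75 mm to either side. Behind it gas rings stand up to 28 mm above the top, at least 75 mm from the spindles.
- shaft_tip (a point): Centre of the top of the bare steel spindle, on its axis, z up. Upright and D-shaped: 20 mm across, with a flat 4 mm from the axis on its +x side (x points out through the flat); top edge chamfered 2 mm. It stands 24 mm proud of the deck, does not turn and can only be pressed straight down.
- shaft (a joint): How far the spindle is pressed down, m: 0 released, 0.006 at its stop. A spring holds it up: it starts to move at 5 N and takes 11 N at the stop; it comes back up when let go.
- knob: Loose black knob, about 60 g, standing on the table bore down; origin at the centre of its underside, z up. Round skirt 46 mm across, 20 mm high; on it a grip bar along x, 13 mm wide (y), flat-sided from x = -20 to +18 mm, 20 to 46 mm above the underside. D-shaped bore in the underside: 22 mm across, 16 mm deep, its flat 4.8 mm from the axis on the +x side, no chamfer.
- knob_nose (a point): Pointed nose at the +x end of the knob's bar, 27 mm from its axis, 33 mm above its underside. The knob fits when the nose points the way the spindle's flat faces (free within about 5 degrees each way). Fully home, the knob's underside is 16 mm below the spindle's top.
- fitted_knob: The other knob, same look, already on its spindle and fixed; 46 mm across, origin on the deck on its axis, top 54 mm above the deck. Nothing to do with it.
- chip_a: Bit of crate wood lying on the deck: block 48 (x) x 24 (y) x 16 mm high with a splinter 14 x 10 x 10 mm beyond its +x end; origin at the centre of the block's underside, z up.
- chip_b: Bit of crate wood lying on the deck: block 40 (x) x 20 (y) x 20 mm high with a splinter 12 mm long beyond its -x end; origin at the centre of the block's underside, z up.
- scrap_box: Open plywood box fixed on the table, 140 x 140 mm and 80 mm high outside, walls and floor about 8 mm; origin at the centre of its underside, z up.
- jar_beet: Bystander: closed jar 76 mm across, 105 mm high; origin at the centre of its underside.
- jar_gherkin: Bystander: closed jar 72 mm across, 95 mm high; origin at the centre of its underside.
- jar_lid: Bystander: steel jar lid lying flat, 74 mm across, 14 mm high; origin at the centre of its underside.
- stopper: Bystander: cork stopper standing up, 26 mm across, 38 mm high; origin at the centre of its underside.
- jar_band: Bystander: brass screw band (ring) lying flat, 72 mm across, 16 mm high; origin at the centre of its underside.
Mind the look-alikes: they are no part of the job. Leave any green or orange look-alike of the chip_b alone.

How it is judged:
On the way, in this order (a step that is already met when the one before it is completed fails the run):
1. both bits of wood lie in the scrap box, let go (x of chip_a in the frame of scrap_box between -0.064 and 0.064 m and y of chip_a in the frame of scrap_box between -0.064 and 0.064 m and z of each of chip_a, chip_b in the frame of scrap_box below 0.055 m and linear speed of each of chip_a, chip_b below 0.05 m/s and contact force between the fingers and chip_a below 0.05 N and x of chip_b in the frame of scrap_box between -0.064 and 0.064 m and y of chip_b in the frame of scrap_box between -0.064 and 0.064 m and contact force between the fingers and chip_b below 0.05 N), for 0.2 s.
2. the knob is fully home on the spindle, its flat on the spindle's flat (z of knob in the frame of shaft_tip below -0.0135 m and horizontal distance between knob and shaft_tip below 0.003 m and angle between knob's own z axis and vertical below 0.1 rad and angle between the x axis of knob and the x axis of shaft_tip, either way round below 0.25 rad and x of knob_nose in the frame of shaft_tip above 0.015 m), for 0.2 s.
At the end, for the whole second after the job is handed in: Both bits lie in the scrap box; the knob is home on the spindle (within 2.5 mm of full depth, 3 mm of the axis, upright, nose to the flat) and the robot still holds it pressed, spindle down more than 3.5 of its 6 mm. Finishes while holding (all of step 1 and all of step 2 and value of joint shaft above 0.0035 m and contact force between any of the fingers, the arm and knob above 3 N); the arm keeps its last pose, push and grip.
It fails at once if a jar, the jar lid, the band or the stopper is shoved by more than 30 mm (distance of any of jar_beet, jar_gherkin, jar_lid, stopper, jar_band from where it was at the start of the episode above 0.03 m).
It fails at once if a jar or the stopper is knocked over (angle between any of jar_beet, jar_gherkin, stopper's own z axis and vertical above 0.5 rad).
It also fails if it takes over 72 s, if anything falls off the work surface, if the arm or the gripper's body presses on something with over 40 N, if the wrist force passes 120 N, or if a joint passes its speed limit or range.

## Working session

There is one attempt and no reset: what is moved stays moved. The work goes in short steps, Python scripts to look and compute and a tool call to move; the robot and the scene stay as the last step left them, time stands still between calls to the robot, and variables do not carry over. Pictures are saved under pics/ and viewed, about 8 in all and at most 12, crops included, and the job is handed in when it is done.

Besides the shell and the picture viewer there is one more tool, called after "Emit:" by a JSON object that holds its "api" and its "payload", one argument or row to a line. step_arm: Moves the arm, as the interface text tells. Its arguments: {"type":"object","properties":{"increments":{"type":"array","items":{"type":"object","properties":{"tx":{"type":"number"},"ty":{"type":"number"},"tz":{"type":"number"},"wx":{"type":"number"},"wy":{"type":"number"},"wz":{"type":"number"},"claw":{"type":"number"}}}},"squeeze":{"type":"number"}},"required":["increments"]}

```bash
ls; mkdir -p pics; python3 - <<'E'
from cell import env
import cv2
o=env.get_obs(); print({k:o[k] for k in('time','eef_pos','orientation','width','contact_force')})
for n in("scene","top"):
    print(n,env.camera_params(n)); cv2.imwrite(f"pics/{n}0.png",env.capture(n))
E
```

```text
pics
{'time': 0.0, 'eef_pos': array([0.23418932, 0.52474381, 0.29143415]), 'orientation': array([-1.54728773,  0.32966302, -0.32899123]), 'width': 0.09119661458545285, 'contact_force': array([ 0.3011989 , -0.53911115, -0.13892033])}
scene {'fx': 455.6891234005023, 'fy': 455.6891234005023, 'cx': 322.4265622361451, 'cy': 243.74574551314655, 'dist': array([-0.04460858,  0.        ,  0.        ,  0.        ,  0.        ]), 'eye': array([1.0744783 , 0.46815781, 0.95352805]), 'attitude': array([0.34318029, 0.75790643, 2.17340167])}
top {'fx': 513.6117903776527, 'fy': 513.6117903776527, 'cx': 311.85465703631735, 'cy': 239.52568139641772, 'dist': array([-0.0065296,  0.       ,  0.       ,  0.       ,  0.       ]), 'eye': array([0.41620168, 0.01412017, 1.06944574]), 'attitude': array([ 0.09817575, -0.1201558 , -1.54678355])}
```

View pics/top0.png

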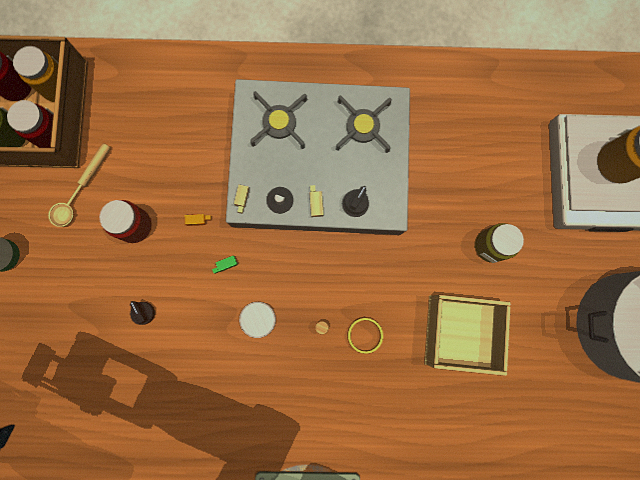

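View pics/scene0.png

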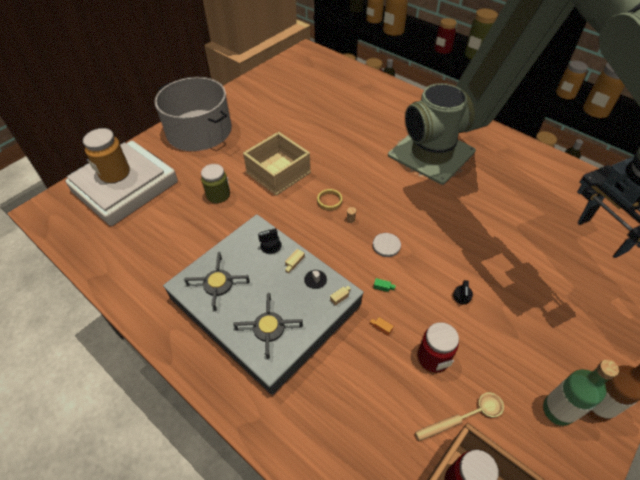

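The top view shows the cooker's deck with two pale bits at about (241,199) and (316,201). The bare spindle is at (280,200), the fitted knob at (356,202), the loose knob at (142,313) and the box at (467,335). I'll enlarge these next.

```bash
cat > h.py <<'E'
import numpy as np, cv2
from scipy.spatial.transform import Rotation as R
from cell import env
def ray(n,uv,p=None):
    p=p or env.camera_params(n)
    K=np.array([[p['fx'],0,p['cx']],[0,p['fy'],p['cy']],[0,0,1]])
    q=cv2.undistortPoints(np.array(uv,float).reshape(-1,1,2),K,p['dist']).reshape(-1,2)
    d=np.c_[q[:,0],-q[:,1],-np.ones(len(q))]
    return p['eye'],R.from_rotvec(p['attitude']).apply(d)
def at(n,uv,z,p=None):
    e,d=ray(n,uv,p); return e+d*((z-e[2])/d[:,2])[:,None]
def proj(n,X,p=None):
    p=p or env.camera_params(n)
    K=np.array([[p['fx'],0,p['cx']],[0,p['fy'],p['cy']],[0,0,1]])
    c=R.from_rotvec(p['attitude']).inv().apply(np.atleast_2d(X)-p['eye'])
    return cv2.projectPoints(c*[1,-1,-1],np.zeros(3),np.zeros(3),K,p['dist'])[0].reshape(-1,2)
E
python3 - <<'E'
import cv2,numpy as np
im=cv2.imread('pics/top0.png')
def crop(x,y,w,h,s):
    c=cv2.resize(im[y:y+h,x:x+w],None,fx=s,fy=s,interpolation=cv2.INTER_CUBIC)
    for i in range(0,w,10): cv2.line(c,(i*s,0),(i*s,6 if i%50 else 14),(0,0,255),1)
    for i in range(0,h,10): cv2.line(c,(0,i*s),(6 if i%50 else 14,i*s),(0,0,255),1)
    return c
a=crop(225,175,160,65,5)
b=crop(110,285,60,52,5); c=crop(420,285,100,52,5)
cv2.imwrite('pics/crop0.png',np.vstack([a,np.hstack([b,c])]))
E
```

```text
(no output)
```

View pics/crop0.png

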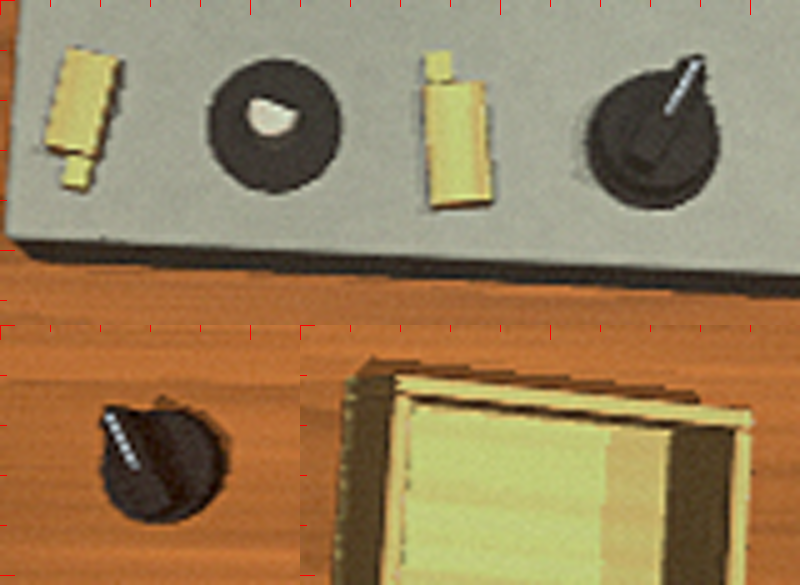

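```bash
python3 - <<'E'
from h import *
o=env.get_obs(); M=R.from_rotvec(o['orientation']).as_matrix(); print(M.round(3))
w=env.camera_params('wrist'); print(w, M.T@(w['eye']-o['eef_pos'])); print((M.T@R.from_rotvec(w['attitude']).as_matrix()).round(3))
f=lambda pts:[(225+x/5,175+y/5) for x,y in pts]
print('a',at('top',f([(425,85),(483,82),(492,203),(432,207),(458,144)]),.086).round(4))
print('b',at('top',f([(70,50),(120,60),(98,153),(48,148),(84,103)]),.090).round(4))
print('shaft',at('top',f([(272,117),(250,97),(298,108)]),.094).round(4))
print('fit',at('top',f([(655,140)]),.09).round(4))
print('box',at('top',[(439,295.6),(510.4,302.4),(507,374),(434,367)],.08).round(4))
print('knob skirt',at('top',[(110+162/5,285+(465-325)/5)],.015).round(4),'nose',at('top',[(131,301.6)],.035).round(4))
print('cooker corners',at('top',[(236,80),(409,88),(407,231),(227,223)],.07).round(4))
E
```

```text
[[ 0.913 -0.001  0.408]
 [-0.408 -0.001  0.913]
 [-0.    -1.    -0.002]]
{'fx': 421.8751945791841, 'fy': 421.8751945791841, 'cx': 315.5280645709455, 'cy': 239.28576415268503, 'dist': array([-0.09911074,  0.        ,  0.        ,  0.        ,  0.        ]), 'eye': array([0.17082548, 0.55382445, 0.38419863]), 'attitude': array([-0.22646576, -0.14587465,  1.14517266])} [-0.06972044 -0.09270766  0.00054548]
[[-0.001 -0.968 -0.252]
 [-0.001  0.252 -0.968]
 [ 1.    -0.    -0.001]]
a [[ 0.6483  0.0072  0.086 ]
 [ 0.65   -0.0155  0.086 ]
 [ 0.6019 -0.0198  0.086 ]
 [ 0.5998  0.0035  0.086 ]
 [ 0.625  -0.0062  0.086 ]]
b [[0.658  0.146  0.09  ]
 [0.6545 0.1264 0.09  ]
 [0.6173 0.1336 0.09  ]
 [0.6189 0.153  0.09  ]
 [0.637  0.1397 0.09  ]]
shaft [[0.6323 0.0663 0.094 ]
 [0.64   0.0751 0.094 ]
 [0.6361 0.0563 0.094 ]]
fit [[ 0.6275 -0.0828  0.09  ]]
box [[ 0.4517 -0.2452  0.08  ]
 [ 0.4415 -0.3832  0.08  ]
 [ 0.3068 -0.3723  0.08  ]
 [ 0.3173 -0.2339  0.08  ]]
knob skirt [[0.4065 0.3407 0.015 ]] nose [[0.4287 0.3586 0.035 ]]
cooker corners [[ 0.8835  0.1637  0.07  ]
 [ 0.8759 -0.1921  0.07  ]
 [ 0.5778 -0.1861  0.07  ]
 [ 0.5857  0.1692  0.07  ]]
```

```bash
cat >> h.py <<'E'
def go(x,y,z,yaw):
    "print tool-frame moves to bring TCP to xyz with jaw axis at yaw deg (turn first, then shift)"
    o=env.get_obs(); Rc=R.from_rotvec(o['orientation'])
    a=np.radians(yaw); zt=[np.cos(a),np.sin(a),0]; yt=[0,0,-1]; xt=np.cross(yt,zt)
    Rt=R.from_matrix(np.c_[xt,yt,zt])
    print('t',round(o['time'],2),'F',o['contact_force'].round(1),'w',round(o['width'],4),'pos',o['eef_pos'].round(4))
    print('turn deg',np.degrees((Rc.inv()*Rt).as_rotvec()).round(2),'then shift',Rt.inv().apply(np.array([x,y,z])-o['eef_pos']).round(4))
E
python3 -c "
from h import *
go(.60,.09,.292,79.5)"
```

```text
t 0.1 F [0.3 0.2 0.9] w 0.0911 pos [0.2342 0.5248 0.2915]
turn deg [ 9.000e-02 -1.355e+01 -1.000e-02] then shift [ 0.4389 -0.0005 -0.3608]
```

Emit:
{"api": "step_arm", "payload": {
  "increments": [
    {"wy":-6.8,"claw":0.05},
    {"wy":-6.75},
    {"tx":0.025,"tz":-0.02},
    {"tx":0.025,"tz":-0.02},
    {"tx":0.025,"tz":-0.02},
    {"tx":0.025,"tz":-0.02},
    {"tx":0.025,"tz":-0.02},
    {"tx":0.025,"tz":-0.02},
    {"tx":0.025,"tz":-0.02},
    {"tx":0.025,"tz":-0.02},
    {"tx":0.025,"tz":-0.02},
    {"tx":0.025,"tz":-0.02},
    {"tx":0.025,"tz":-0.02},
    {"tx":0.025,"tz":-0.02},
    {"tx":0.025,"tz":-0.02},
    {"tx":0.025,"tz":-0.02},
    {"tx":0.025,"tz":-0.02},
    {"tx":0.025,"tz":-0.02},
    {"tx":0.025,"tz":-0.02},
    {"tx":0.014,"tz":-0.02}
  ]
}}

```text
invalid input at $.increments[0]: expected keys tx, ty, tz, wx, wy, wz, claw
```

```bash
python3 - <<'E'
from h import *
import pickle
go(.637,.1397,.151,79.5)
p=env.camera_params('wrist'); im=env.capture('wrist'); pickle.dump(p,open('w1.pkl','wb'))
cv2.imwrite('pics/w1.png',im)
E
```

```text
t 0.1 F [0.3 0.2 0.9] w 0.0911 pos [0.2342 0.5248 0.2915]
turn deg [ 9.000e-02 -1.355e+01 -1.000e-02] then shift [ 0.4662  0.1405 -0.3052]
```

View pics/w1.png

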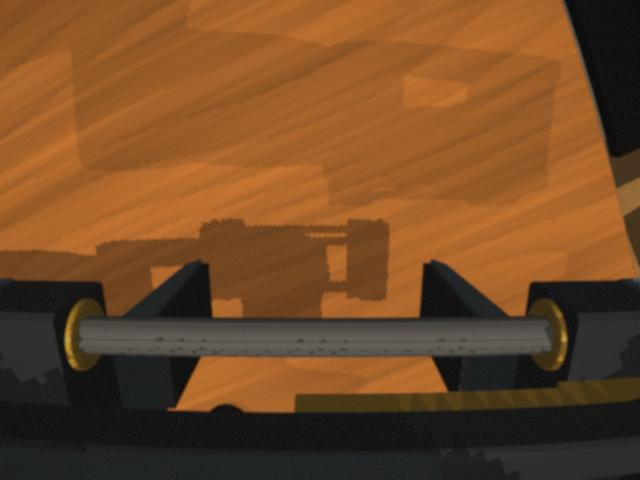

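Emit:
{"api": "step_arm", "payload": {
  "increments": [
    {"tx":0,"ty":0,"tz":0,"wx":0,"wy":-6.8,"wz":0,"claw":0.05},
    {"tx":0,"ty":0,"tz":0,"wx":0,"wy":-6.75,"wz":0,"claw":0.05},
    {"tx":0.03,"ty":0,"tz":-0.02,"wx":0,"wy":0,"wz":0,"claw":0.05},
    {"tx":0.03,"ty":0,"tz":-0.02,"wx":0,"wy":0,"wz":0,"claw":0.05},
    {"tx":0.03,"ty":0,"tz":-0.02,"wx":0,"wy":0,"wz":0,"claw":0.05},
    {"tx":0.03,"ty":0,"tz":-0.02,"wx":0,"wy":0,"wz":0,"claw":0.05},
    {"tx":0.03,"ty":0,"tz":-0.02,"wx":0,"wy":0,"wz":0,"claw":0.05},
    {"tx":0.03,"ty":0,"tz":-0.02,"wx":0,"wy":0,"wz":0,"claw":0.05},
    {"tx":0.03,"ty":0,"tz":-0.02,"wx":0,"wy":0,"wz":0,"claw":0.05},
    {"tx":0.03,"ty":0,"tz":-0.02,"wx":0,"wy":0,"wz":0,"claw":0.05},
    {"tx":0.03,"ty":0,"tz":-0.02,"wx":0,"wy":0,"wz":0,"claw":0.05},
    {"tx":0.03,"ty":0,"tz":-0.02,"wx":0,"wy":0,"wz":0,"claw":0.05},
    {"tx":0.03,"ty":0,"tz":-0.02,"wx":0,"wy":0,"wz":0,"claw":0.05},
    {"tx":0.03,"ty":0,"tz":-0.02,"wx":0,"wy":0,"wz":0,"claw":0.05},
    {"tx":0.03,"ty":0,"tz":-0.02,"wx":0,"wy":0,"wz":0,"claw":0.05},
    {"tx":0.03,"ty":0,"tz":-0.02,"wx":0,"wy":0,"wz":0,"claw":0.05},
    {"tx":0.03,"ty":0,"tz":-0.02,"wx":0,"wy":0,"wz":0,"claw":0.05},
    {"tx":0.03,"ty":0,"tz":-0.02,"wx":0,"wy":0,"wz":0,"claw":0.05},
    {"tx":0.03,"ty":0,"tz":-0.02,"wx":0,"wy":0,"wz":0,"claw":0.05},
    {"tx":0.03,"ty":0,"tz":-0.02,"wx":0,"wy":0,"wz":0,"claw":0.05}
  ]
}}

```text
time: 1.82
eef_pos: [0.7006, 0.0712, 0.2918]
orientation: [-1.566, 0.145, -0.143]
contact_force: [0.8, 0.3, 0.1]
width: 0.05
```

```bash
python3 - <<'E'
from h import *
import pickle
go(.637,.1397,.151,79.5)
p=env.camera_params('wrist'); im=env.capture('wrist'); pickle.dump(p,open('w1.pkl','wb'))
cv2.imwrite('pics/w1.png',im)
print(proj('wrist',[[.6323,.0663,.094],[.625,-.006,.086],[.637,.1397,.09]],p).round(0))
E
```

```text
t 1.82 F [0.8 0.3 0.1] w 0.05 pos [0.7006 0.0712 0.2918]
turn deg [-0.   -0.01 -0.04] then shift [-0.075   0.1408  0.0557]
[[289. 135.]
 [187. 145.]
 [397. 123.]]
```

View pics/w1.png

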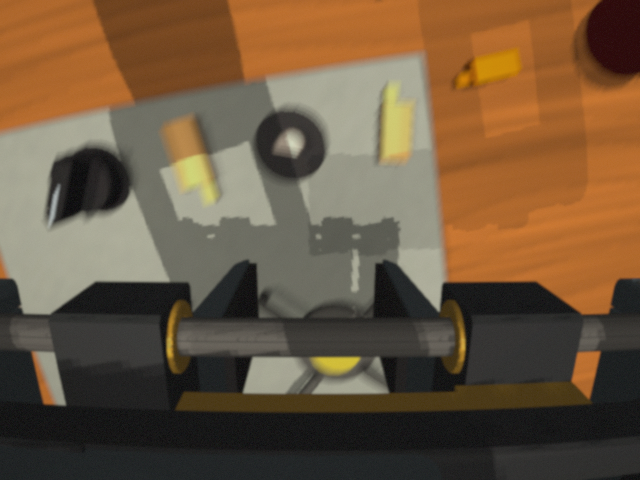

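Emit:
{"api": "step_arm", "payload": {
  "increments": [
    {"tx":-0.025,"ty":0,"tz":0.0185,"wx":0,"wy":0,"wz":0,"claw":0.05},
    {"tx":-0.025,"ty":0,"tz":0.0185,"wx":0,"wy":0,"wz":0,"claw":0.05},
    {"tx":-0.025,"ty":0,"tz":0.0187,"wx":0,"wy":0,"wz":0,"claw":0.05},
    {"tx":0,"ty":0.03,"tz":0,"wx":0,"wy":0,"wz":0,"claw":0.05},
    {"tx":0,"ty":0.03,"tz":0,"wx":0,"wy":0,"wz":0,"claw":0.05},
    {"tx":0,"ty":0.03,"tz":0,"wx":0,"wy":0,"wz":0,"claw":0.05},
    {"tx":0,"ty":0.03,"tz":0,"wx":0,"wy":0,"wz":0,"claw":0.05},
    {"tx":0,"ty":0.018,"tz":0,"wx":0,"wy":0,"wz":0,"claw":0.05},
    {"tx":0,"ty":0,"tz":0,"wx":0,"wy":0,"wz":0,"claw":0.005},
    {"tx":0,"ty":0,"tz":0,"wx":0,"wy":0,"wz":0,"claw":0.005},
    {"tx":0,"ty":0,"tz":0,"wx":0,"wy":0,"wz":0,"claw":0.005},
    {"tx":0,"ty":0,"tz":0,"wx":0,"wy":0,"wz":0,"claw":0.005},
    {"tx":0,"ty":0,"tz":0,"wx":0,"wy":0,"wz":0,"claw":0.005},
    {"tx":0,"ty":0,"tz":0,"wx":0,"wy":0,"wz":0,"claw":0.005}
  ],
  "squeeze": 25
}}

```text
time: 3.03
eef_pos: [0.6363, 0.1412, 0.1549]
orientation: [-1.566, 0.143, -0.145]
contact_force: [0.3, -0.5, 1.4]
width: 0.0201
```

```bash
python3 -c "
from h import *
go(.379,-.309,.292,79.5)"
```

```text
t 3.03 F [ 0.3 -0.5  1.4] w 0.0201 pos [0.6363 0.1412 0.1549]
turn deg [-0.03 -0.01  0.06] then shift [-0.1709 -0.1371 -0.4895]
```

Emit:
{"api": "step_arm", "payload": {
  "increments": [
    {"tx":0,"ty":-0.034,"tz":0,"wx":0,"wy":0,"wz":0,"claw":0.005},
    {"tx":0,"ty":-0.034,"tz":0,"wx":0,"wy":0,"wz":0,"claw":0.005},
    {"tx":0,"ty":-0.034,"tz":0,"wx":0,"wy":0,"wz":0,"claw":0.005},
    {"tx":0,"ty":-0.034,"tz":0,"wx":0,"wy":0,"wz":0,"claw":0.005},
    {"tx":-0.0107,"ty":0,"tz":-0.0306,"wx":0,"wy":0,"wz":0,"claw":0.005},
    {"tx":-0.0107,"ty":0,"tz":-0.0306,"wx":0,"wy":0,"wz":0,"claw":0.005},
    {"tx":-0.0107,"ty":0,"tz":-0.0306,"wx":0,"wy":0,"wz":0,"claw":0.005},
    {"tx":-0.0107,"ty":0,"tz":-0.0306,"wx":0,"wy":0,"wz":0,"claw":0.005},
    {"tx":-0.0107,"ty":0,"tz":-0.0306,"wx":0,"wy":0,"wz":0,"claw":0.005},
    {"tx":-0.0107,"ty":0,"tz":-0.0306,"wx":0,"wy":0,"wz":0,"claw":0.005},
    {"tx":-0.0107,"ty":0,"tz":-0.0306,"wx":0,"wy":0,"wz":0,"claw":0.005},
    {"tx":-0.0107,"ty":0,"tz":-0.0306,"wx":0,"wy":0,"wz":0,"claw":0.005},
    {"tx":-0.0107,"ty":0,"tz":-0.0306,"wx":0,"wy":0,"wz":0,"claw":0.005},
    {"tx":-0.0107,"ty":0,"tz":-0.0306,"wx":0,"wy":0,"wz":0,"claw":0.005},
    {"tx":-0.0107,"ty":0,"tz":-0.0306,"wx":0,"wy":0,"wz":0,"claw":0.005},
    {"tx":-0.0107,"ty":0,"tz":-0.0306,"wx":0,"wy":0,"wz":0,"claw":0.005},
    {"tx":-0.0107,"ty":0,"tz":-0.0306,"wx":0,"wy":0,"wz":0,"claw":0.005},
    {"tx":-0.0107,"ty":0,"tz":-0.0306,"wx":0,"wy":0,"wz":0,"claw":0.005},
    {"tx":-0.0107,"ty":0,"tz":-0.0306,"wx":0,"wy":0,"wz":0,"claw":0.005},
    {"tx":-0.0107,"ty":0,"tz":-0.0306,"wx":0,"wy":0,"wz":0,"claw":0.005}
  ]
}}

```text
time: 4.7
eef_pos: [0.3774, -0.3102, 0.2907]
orientation: [-1.566, 0.143, -0.145]
contact_force: [0.6, 0.2, -0.3]
width: 0.0197
```

```bash
python3 -c "
from h import *
go(.379,-.309,.115,79.5)"
```

```text
t 4.7 F [ 0.6  0.2 -0.3] w 0.0197 pos [ 0.3774 -0.3102  0.2907]
turn deg [ 0.02 -0.    0.05] then shift [0.0014 0.1757 0.0015]
```

Emit:
{"api": "step_arm", "payload": {
  "increments": [
    {"tx":0,"ty":0.035,"tz":0,"wx":0,"wy":0,"wz":0,"claw":0.005},
    {"tx":0,"ty":0.035,"tz":0,"wx":0,"wy":0,"wz":0,"claw":0.005},
    {"tx":0,"ty":0.035,"tz":0,"wx":0,"wy":0,"wz":0,"claw":0.005},
    {"tx":0,"ty":0.035,"tz":0,"wx":0,"wy":0,"wz":0,"claw":0.005},
    {"tx":0,"ty":0.035,"tz":0,"wx":0,"wy":0,"wz":0,"claw":0.005},
    {"tx":0,"ty":0,"tz":0,"wx":0,"wy":0,"wz":0,"claw":0.005},
    {"tx":0,"ty":0,"tz":0,"wx":0,"wy":0,"wz":0,"claw":0.05},
    {"tx":0,"ty":0,"tz":0,"wx":0,"wy":0,"wz":0,"claw":0.05},
    {"tx":0,"ty":0,"tz":0,"wx":0,"wy":0,"wz":0,"claw":0.05},
    {"tx":0,"ty":0,"tz":0,"wx":0,"wy":0,"wz":0,"claw":0.05},
    {"tx":0,"ty":-0.035,"tz":0,"wx":0,"wy":0,"wz":0,"claw":0.05},
    {"tx":0,"ty":-0.035,"tz":0,"wx":0,"wy":0,"wz":0,"claw":0.05},
    {"tx":0,"ty":-0.035,"tz":0,"wx":0,"wy":0,"wz":0,"claw":0.05},
    {"tx":0,"ty":-0.035,"tz":0,"wx":0,"wy":0,"wz":0,"claw":0.05},
    {"tx":0,"ty":-0.035,"tz":0,"wx":0,"wy":-7,"wz":0,"claw":0.05},
    {"tx":0,"ty":0,"tz":0,"wx":0,"wy":-7,"wz":0,"claw":0.05},
    {"tx":0,"ty":0,"tz":0,"wx":0,"wy":-1,"wz":0,"claw":0.05}
  ]
}}

```text
time: 6.12
eef_pos: [0.3792, -0.3096, 0.2942]
orientation: [-1.575, -0.069, 0.059]
contact_force: [0.0, 0.7, -0.4]
width: 0.0503
```

```bash
python3 -c "
from h import *
go(.625,-.006,.1515,94.5)"
```

```text
t 6.12 F [ 0.   0.7 -0.4] w 0.0503 pos [ 0.3792 -0.3096  0.2942]
turn deg [0.33 0.16 0.34] then shift [0.2689 0.1427 0.2834]
```

Emit:
{"api": "step_arm", "payload": {
  "increments": [
    {"tx":0.0269,"ty":0,"tz":0.0283,"wx":0,"wy":0,"wz":0,"claw":0.05},
    {"tx":0.0269,"ty":0,"tz":0.0283,"wx":0,"wy":0,"wz":0,"claw":0.05},
    {"tx":0.0269,"ty":0,"tz":0.0283,"wx":0,"wy":0,"wz":0,"claw":0.05},
    {"tx":0.0269,"ty":0,"tz":0.0283,"wx":0,"wy":0,"wz":0,"claw":0.05},
    {"tx":0.0269,"ty":0,"tz":0.0283,"wx":0,"wy":0,"wz":0,"claw":0.05},
    {"tx":0.0269,"ty":0,"tz":0.0283,"wx":0,"wy":0,"wz":0,"claw":0.05},
    {"tx":0.0269,"ty":0,"tz":0.0283,"wx":0,"wy":0,"wz":0,"claw":0.05},
    {"tx":0.0269,"ty":0,"tz":0.0283,"wx":0,"wy":0,"wz":0,"claw":0.05},
    {"tx":0.0269,"ty":0,"tz":0.0283,"wx":0,"wy":0,"wz":0,"claw":0.05},
    {"tx":0.0269,"ty":0,"tz":0.0283,"wx":0,"wy":0,"wz":0,"claw":0.05},
    {"tx":0,"ty":0.035,"tz":0,"wx":0,"wy":0,"wz":0,"claw":0.05},
    {"tx":0,"ty":0.035,"tz":0,"wx":0,"wy":0,"wz":0,"claw":0.05},
    {"tx":0,"ty":0.035,"tz":0,"wx":0,"wy":0,"wz":0,"claw":0.05}
  ]
}}

```text
time: 7.2
eef_pos: [0.6243, -0.0048, 0.1838]
orientation: [-1.57, -0.061, 0.061]
contact_force: [-0.1, 0.1, -0.1]
width: 0.0501
```

```bash
python3 -c "
from h import *
go(.625,-.006,.1515,94.5)"
```

```text
t 7.2 F [-0.1  0.1 -0.1] w 0.0501 pos [ 0.6243 -0.0048  0.1838]
turn deg [ 0.   -0.06  0.01] then shift [ 0.0006  0.0323 -0.0013]
```

Emit:
{"api": "step_arm", "payload": {
  "increments": [
    {"tx":0,"ty":0.02,"tz":-0.001,"wx":0,"wy":0,"wz":0,"claw":0.05},
    {"tx":0,"ty":0.01,"tz":0,"wx":0,"wy":0,"wz":0,"claw":0.05},
    {"tx":0,"ty":0,"tz":0,"wx":0,"wy":0,"wz":0,"claw":0.005},
    {"tx":0,"ty":0,"tz":0,"wx":0,"wy":0,"wz":0,"claw":0.005},
    {"tx":0,"ty":0,"tz":0,"wx":0,"wy":0,"wz":0,"claw":0.005},
    {"tx":0,"ty":0,"tz":0,"wx":0,"wy":0,"wz":0,"claw":0.005},
    {"tx":0,"ty":0,"tz":0,"wx":0,"wy":0,"wz":0,"claw":0.005},
    {"tx":0,"ty":-0.035,"tz":0,"wx":0,"wy":0,"wz":0,"claw":0.005},
    {"tx":0,"ty":-0.035,"tz":0,"wx":0,"wy":0,"wz":0,"claw":0.005},
    {"tx":0,"ty":-0.035,"tz":0,"wx":0,"wy":0,"wz":0,"claw":0.005},
    {"tx":0,"ty":-0.035,"tz":0,"wx":0,"wy":0,"wz":0,"claw":0.005}
  ]
}}

```text
time: 8.12
eef_pos: [0.6243, -0.0069, 0.2978]
orientation: [-1.57, -0.062, 0.06]
contact_force: [0.4, -0.7, -0.4]
width: 0.0235
```

```bash
python3 -c "
from h import *
go(.379,-.309,.115,94.5)"
```

```text
t 8.12 F [ 0.4 -0.7 -0.4] w 0.0235 pos [ 0.6243 -0.0069  0.2978]
turn deg [ 0.   -0.02  0.08] then shift [-0.2683  0.1828 -0.2819]
```

Emit:
{"api": "step_arm", "payload": {
  "increments": [
    {"tx":-0.0268,"ty":0,"tz":-0.0282,"wx":0,"wy":0,"wz":0,"claw":0.005},
    {"tx":-0.0268,"ty":0,"tz":-0.0282,"wx":0,"wy":0,"wz":0,"claw":0.005},
    {"tx":-0.0268,"ty":0,"tz":-0.0282,"wx":0,"wy":0,"wz":0,"claw":0.005},
    {"tx":-0.0268,"ty":0,"tz":-0.0282,"wx":0,"wy":0,"wz":0,"claw":0.005},
    {"tx":-0.0268,"ty":0,"tz":-0.0282,"wx":0,"wy":0,"wz":0,"claw":0.005},
    {"tx":-0.0268,"ty":0,"tz":-0.0282,"wx":0,"wy":0,"wz":0,"claw":0.005},
    {"tx":-0.0268,"ty":0,"tz":-0.0282,"wx":0,"wy":0,"wz":0,"claw":0.005},
    {"tx":-0.0268,"ty":0,"tz":-0.0282,"wx":0,"wy":0,"wz":0,"claw":0.005},
    {"tx":-0.0268,"ty":0,"tz":-0.0282,"wx":0,"wy":0,"wz":0,"claw":0.005},
    {"tx":-0.0268,"ty":0,"tz":-0.0282,"wx":0,"wy":0,"wz":0,"claw":0.005},
    {"tx":0,"ty":0.034,"tz":0,"wx":0,"wy":0,"wz":0,"claw":0.005},
    {"tx":0,"ty":0.034,"tz":0,"wx":0,"wy":0,"wz":0,"claw":0.005},
    {"tx":0,"ty":0.034,"tz":0,"wx":0,"wy":0,"wz":0,"claw":0.005},
    {"tx":0,"ty":0.034,"tz":0,"wx":0,"wy":0,"wz":0,"claw":0.005},
    {"tx":0,"ty":0.034,"tz":0,"wx":0,"wy":0,"wz":0,"claw":0.005},
    {"tx":0,"ty":0,"tz":0,"wx":0,"wy":0,"wz":0,"claw":0.005},
    {"tx":0,"ty":0,"tz":0,"wx":0,"wy":0,"wz":0,"claw":0.05},
    {"tx":0,"ty":0,"tz":0,"wx":0,"wy":0,"wz":0,"claw":0.05},
    {"tx":0,"ty":0,"tz":0,"wx":0,"wy":0,"wz":0,"claw":0.05},
    {"tx":0,"ty":0,"tz":0,"wx":0,"wy":0,"wz":0,"claw":0.05}
  ]
}}

```text
time: 9.78
eef_pos: [0.3806, -0.3098, 0.1274]
orientation: [-1.573, -0.065, 0.059]
contact_force: [-1.0, -0.0, 0.0]
width: 0.0476
```

```bash
python3 -c "
from h import *
go(.50,.20,.295,94.5)"
```

```text
t 9.78 F [-1. -0.  0.] w 0.0476 pos [ 0.3806 -0.3098  0.1274]
turn deg [0.19 0.   0.2 ] then shift [ 0.159  -0.1676  0.4989]
```

Emit:
{"api": "step_arm", "payload": {
  "increments": [
    {"tx":0,"ty":-0.034,"tz":0,"wx":0,"wy":0,"wz":0,"claw":0.04},
    {"tx":0,"ty":-0.034,"tz":0,"wx":0,"wy":0,"wz":0,"claw":0.04},
    {"tx":0,"ty":-0.034,"tz":0,"wx":0,"wy":0,"wz":0,"claw":0.04},
    {"tx":0,"ty":-0.034,"tz":0,"wx":0,"wy":4.5,"wz":0,"claw":0.04},
    {"tx":0.0267,"ty":0,"tz":0.0313,"wx":0,"wy":0,"wz":0,"claw":0.04},
    {"tx":0.0267,"ty":0,"tz":0.0313,"wx":0,"wy":0,"wz":0,"claw":0.04},
    {"tx":0.0267,"ty":0,"tz":0.0313,"wx":0,"wy":0,"wz":0,"claw":0.04},
    {"tx":0.0267,"ty":0,"tz":0.0313,"wx":0,"wy":0,"wz":0,"claw":0.04},
    {"tx":0.0267,"ty":0,"tz":0.0313,"wx":0,"wy":0,"wz":0,"claw":0.04},
    {"tx":0.0267,"ty":0,"tz":0.0313,"wx":0,"wy":0,"wz":0,"claw":0.04},
    {"tx":0.0267,"ty":0,"tz":0.0313,"wx":0,"wy":0,"wz":0,"claw":0.04},
    {"tx":0.0267,"ty":0,"tz":0.0313,"wx":0,"wy":0,"wz":0,"claw":0.04},
    {"tx":0.0267,"ty":0,"tz":0.0313,"wx":0,"wy":0,"wz":0,"claw":0.04},
    {"tx":0.0267,"ty":0,"tz":0.0313,"wx":0,"wy":0,"wz":0,"claw":0.04},
    {"tx":0.0267,"ty":0,"tz":0.0313,"wx":0,"wy":0,"wz":0,"claw":0.04},
    {"tx":0.0267,"ty":0,"tz":0.0313,"wx":0,"wy":0,"wz":0,"claw":0.04},
    {"tx":0,"ty":0,"tz":0,"wx":0,"wy":0,"wz":0,"claw":0.04},
    {"tx":0,"ty":0,"tz":0,"wx":0,"wy":0,"wz":0,"claw":0.04},
    {"tx":0,"ty":0,"tz":0,"wx":0,"wy":0,"wz":0,"claw":0.04},
    {"tx":0,"ty":0,"tz":0,"wx":0,"wy":0,"wz":0,"claw":0.04}
  ]
}}

```text
time: 11.45
eef_pos: [0.6993, 0.0656, 0.2622]
orientation: [-1.571, 0.0, -0.001]
contact_force: [-0.4, -0.5, 0.1]
width: 0.0395
```

```bash
python3 - <<'E'
from h import *
import pickle
go(.70,.066,.26,90)
p=env.camera_params('wrist'); im=env.capture('wrist'); pickle.dump(p,open('w2.pkl','wb'))
cv2.imwrite('pics/w2.png',im); t=env.capture('top'); cv2.imwrite('pics/top2.png',t)
u,v=proj('wrist',[.632,.066,.094],p)[0].astype(int); print(u,v)
u-=33;v-=33
def crop(im,x,y,w,h,s):
    x,y=max(x,0),max(y,0)
    c=cv2.resize(im[y:y+h,x:x+w],None,fx=s,fy=s,interpolation=cv2.INTER_CUBIC)
    for i in range(0,w,10): cv2.line(c,(i*s,0),(i*s,6 if i%50 else 14),(0,0,255),1)
    for i in range(0,h,10): cv2.line(c,(0,i*s),(6 if i%50 else 14,i*s),(0,0,255),1)
    return c
print(u,v)
A=crop(im,u,v,66,66,6); B=crop(t,420,280,100,100,4)[:396]
print(A.shape,B.shape)
cv2.imwrite('pics/c2.png',np.hstack([A,B[:A.shape[0]]]))
E
```

```text
t 11.45 F [-0.4 -0.5  0.1] w 0.0395 pos [0.6993 0.0656 0.2622]
turn deg [ 0.01 -0.06  0.03] then shift [0.0007 0.0022 0.0004]
315 133
282 100
(396, 396, 3) (396, 400, 3)
```

View pics/c2.png

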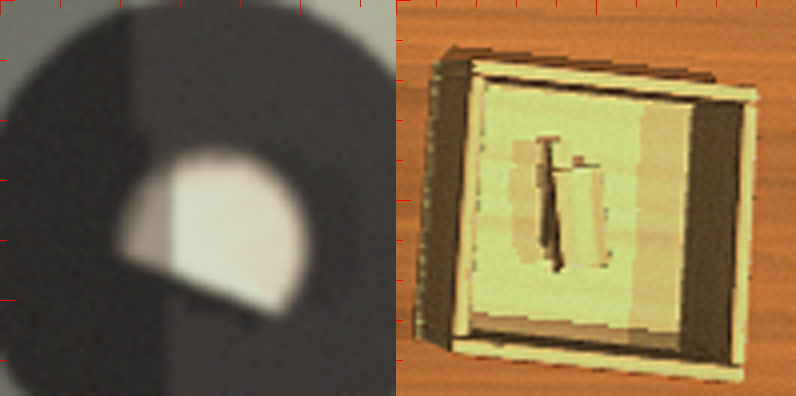

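```bash
cat > spin.py <<'E'
from h import *
import pickle
from scipy.optimize import least_squares
im=cv2.imread('pics/w2.png'); p=pickle.load(open('w2.pkl','rb'))
s=6; c=cv2.resize(cv2.cvtColor(im[100:166,282:348],cv2.COLOR_BGR2GRAY),None,fx=s,fy=s,interpolation=cv2.INTER_CUBIC)
for th in (85,100,120):
    cs=cv2.findContours((c>th).astype('uint8'),0,cv2.CHAIN_APPROX_NONE)[0]
    q=min(cs,key=lambda k:abs(cv2.contourArea(k)-22000)).reshape(-1,2)
    uv=(q+.5)/s-.5+[282,100]
    P=at('wrist',uv,.0925,p)[:,:2]
    def f(x):  # D outline: intersection of circle and half-plane
        d=P-x[:2]; n=[np.cos(x[3]),np.sin(x[3])]
        return np.maximum(np.hypot(*d.T)-x[2],d@n-x[4])
    r=least_squares(f,[.632,.066,.010,-.38,.004],loss='soft_l1',f_scale=3e-4,x_scale=[.01,.01,.01,.3,.01])
    print(th,cv2.contourArea(q.reshape(-1,1,2)),r.x[[0,1,2,4]].round(4),np.degrees(r.x[3]).round(2),np.sqrt(np.mean(r.fun**2)).round(5))
E
python3 spin.py
python3 -c "
from h import *
go(.46,.34,.262,120)"
```

```text
85 22530.0 [0.636  0.0671 0.0096 0.0046] -22.05 9e-05
100 20977.0 [0.636  0.0672 0.0092 0.0044] -22.35 0.00011
120 19045.0 [0.636  0.0674 0.0088 0.0042] -22.93 0.00015
t 11.55 F [0.7 0.1 0.6] w 0.0401 pos [0.6993 0.0653 0.2622]
turn deg [ 1.000e-02 -3.009e+01  4.000e-02] then shift [-6.990e-02  2.000e-04  3.575e-01]
```

Emit:
{"api": "step_arm", "payload": {
  "increments": [
    {"tx":0,"ty":0,"tz":0,"wx":0,"wy":5.5,"wz":0,"claw":0.04},
    {"tx":0,"ty":0,"tz":0,"wx":0,"wy":5.5,"wz":0,"claw":0.04},
    {"tx":0,"ty":0,"tz":0,"wx":0,"wy":5.5,"wz":0,"claw":0.04},
    {"tx":0,"ty":0,"tz":0,"wx":0,"wy":5.5,"wz":0,"claw":0.04},
    {"tx":0.0107,"ty":0,"tz":-0.0219,"wx":0,"wy":0,"wz":0,"claw":0.04},
    {"tx":0,"ty":0,"tz":0,"wx":0,"wy":0,"wz":0,"claw":0.04},
    {"tx":0,"ty":0,"tz":0,"wx":0,"wy":0,"wz":0,"claw":0.04},
    {"tx":0,"ty":0,"tz":0,"wx":0,"wy":0,"wz":0,"claw":0.04},
    {"tx":0,"ty":0,"tz":0,"wx":0,"wy":0,"wz":0,"claw":0.04},
    {"tx":0,"ty":0,"tz":0,"wx":0,"wy":0,"wz":0,"claw":0.04}
  ]
}}

```text
time: 12.38
eef_pos: [0.7015, 0.0427, 0.2614]
orientation: [-1.549, 0.301, -0.301]
contact_force: [1.2, -0.2, -0.0]
width: 0.0402
```

```bash
python3 - <<'E'
from h import *
import pickle
go(.701,.041,.262,68)
p=env.camera_params('wrist'); im=env.capture('wrist'); pickle.dump(p,open('w3.pkl','wb'))
cv2.imwrite('pics/w3.png',im); print(proj('wrist',[.636,.067,.0925],p))
E
sed -i "s/w2/w3/g" spin.py; python3 spin.py; python3 -c "
from h import *
go(.46,.385,.20,129)"
```

```text
t 12.38 F [ 1.2 -0.2 -0. ] w 0.0402 pos [0.7015 0.0427 0.2614]
turn deg [-0.02  0.02 -0.  ] then shift [ 0.0002 -0.0006 -0.0017]
[[311.07361887 129.88669847]]
85 23649.0 [0.6361 0.0669 0.0098 0.0045] -20.98 6e-05
100 22209.0 [0.6362 0.0669 0.0095 0.0043] -20.77 8e-05
120 20561.5 [0.6362 0.0669 0.0092 0.004 ] -20.97 9e-05
t 12.43 F [-0.6  0.1  0.4] w 0.0403 pos [0.7015 0.0427 0.2613]
turn deg [-2.000e-02 -6.098e+01  0.000e+00] then shift [0.0277 0.0613 0.418 ]
```

Emit:
{"api": "step_arm", "payload": {
  "increments": [
    {"tx":0,"ty":0,"tz":0,"wx":0,"wy":-6.8,"wz":0,"claw":0.04},
    {"tx":0,"ty":0,"tz":0,"wx":0,"wy":-6.8,"wz":0,"claw":0.04},
    {"tx":0,"ty":0,"tz":0,"wx":0,"wy":-6.8,"wz":0,"claw":0.04},
    {"tx":0,"ty":0,"tz":0,"wx":0,"wy":-6.8,"wz":0,"claw":0.04},
    {"tx":0,"ty":0,"tz":0,"wx":0,"wy":-6.8,"wz":0,"claw":0.04},
    {"tx":0,"ty":0,"tz":0,"wx":0,"wy":-6.8,"wz":0,"claw":0.04},
    {"tx":0,"ty":0,"tz":0,"wx":0,"wy":-6.8,"wz":0,"claw":0.04},
    {"tx":0,"ty":0,"tz":0,"wx":0,"wy":-6.8,"wz":0,"claw":0.04},
    {"tx":0,"ty":0,"tz":0,"wx":0,"wy":-6.6,"wz":0,"claw":0.04}
  ]
}}

```text
time: 13.18
eef_pos: [0.7016, 0.0428, 0.2612]
orientation: [-1.503, -0.538, 0.538]
contact_force: [-0.4, -0.8, 0.0]
width: 0.0399
```

Emit:
{"api": "step_arm", "payload": {
  "increments": [
    {"tx":0.002,"ty":0,"tz":0.03,"wx":0,"wy":0,"wz":0,"claw":0.04},
    {"tx":0.002,"ty":0,"tz":0.03,"wx":0,"wy":0,"wz":0,"claw":0.04},
    {"tx":0.002,"ty":0,"tz":0.03,"wx":0,"wy":0,"wz":0,"claw":0.04},
    {"tx":0.002,"ty":0,"tz":0.03,"wx":0,"wy":0,"wz":0,"claw":0.04},
    {"tx":0.002,"ty":0,"tz":0.03,"wx":0,"wy":0,"wz":0,"claw":0.04},
    {"tx":0.002,"ty":0,"tz":0.03,"wx":0,"wy":0,"wz":0,"claw":0.04},
    {"tx":0.002,"ty":0,"tz":0.03,"wx":0,"wy":0,"wz":0,"claw":0.04},
    {"tx":0.002,"ty":0,"tz":0.03,"wx":0,"wy":0,"wz":0,"claw":0.04},
    {"tx":0.002,"ty":0,"tz":0.03,"wx":0,"wy":0,"wz":0,"claw":0.04},
    {"tx":0.002,"ty":0,"tz":0.03,"wx":0,"wy":0,"wz":0,"claw":0.04},
    {"tx":0.002,"ty":0,"tz":0.03,"wx":0,"wy":0,"wz":0,"claw":0.04},
    {"tx":0.002,"ty":0,"tz":0.03,"wx":0,"wy":0,"wz":0,"claw":0.04},
    {"tx":0.002,"ty":0.015,"tz":0.03,"wx":0,"wy":0,"wz":0,"claw":0.04},
    {"tx":0.002,"ty":0.015,"tz":0.028,"wx":0,"wy":0,"wz":0,"claw":0.04},
    {"tx":0,"ty":0,"tz":0,"wx":0,"wy":0,"wz":0,"claw":0.04},
    {"tx":0,"ty":0,"tz":0,"wx":0,"wy":0,"wz":0,"claw":0.04},
    {"tx":0,"ty":0,"tz":0,"wx":0,"wy":0,"wz":0,"claw":0.04},
    {"tx":0,"ty":0,"tz":0,"wx":0,"wy":0,"wz":0,"claw":0.04},
    {"tx":0,"ty":0,"tz":0,"wx":0,"wy":0,"wz":0,"claw":0.04},
    {"tx":0,"ty":0,"tz":0,"wx":0,"wy":0,"wz":0,"claw":0.04}
  ]
}}

```text
time: 14.85
eef_pos: [0.4611, 0.3842, 0.2319]
orientation: [-1.504, -0.532, 0.531]
contact_force: [-0.9, 1.7, 0.2]
width: 0.0399
```

```bash
python3 - <<'E'
from h import *
import pickle
go(.461,.385,.23,129)
p=env.camera_params('wrist'); im=env.capture('wrist'); pickle.dump(p,open('w4.pkl','wb'))
cv2.imwrite('pics/w4.png',im); sc=env.capture('scene')
q=proj('wrist',[.4065,.3407,.03],p)[0].round().astype(int); print(q)
x,y=max(q[0]-66,0),max(q[1]-66,0); print(x,y)
A=cv2.resize(im[y:y+133,x:x+133],(532,532),interpolation=cv2.INTER_CUBIC)
for i in range(0,133,10):
    cv2.line(A,(i*4,0),(i*4,6 if i%50 else 14),(0,0,255),1); cv2.line(A,(0,i*4),(6 if i%50 else 14,i*4),(0,0,255),1)
B=cv2.resize(sc[130:196,240:316],(266,231),interpolation=cv2.INTER_CUBIC)
C=np.zeros((532,798,3),'uint8'); C[:,:532]=A; C[:231,532:]=B
C[240:440,532:798]=cv2.resize(im,(266,200)); cv2.imwrite('pics/c4.png',C)
E
```

```text
t 14.85 F [-0.9  1.7  0.2] w 0.0399 pos [0.4611 0.3842 0.2319]
turn deg [ 0.   -0.08  0.07] then shift [0.0004 0.0019 0.0007]
[317 130]
251 64
```

View pics/c4.png

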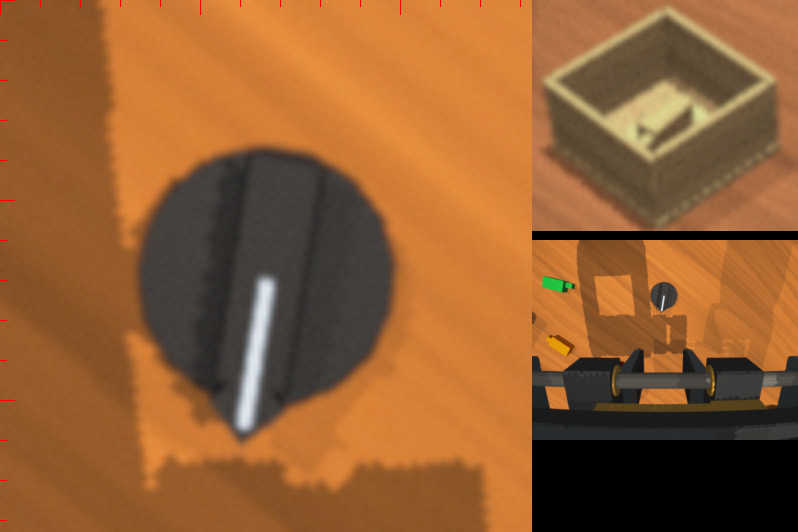

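```bash
python3 - <<'E'
from h import *
import pickle
p=pickle.load(open('w4.pkl','rb'))
c=at('wrist',[(251+266/4,64+275/4)],.02,p)[0]; l=at('wrist',[(251+266/4,64+280/4),(251+243/4,64+430/4),(251+247/4,64+155/4),(251+213/4,64+385/4)],.046,p)
print(c,l[:2]); d=l[1]-l[0]; e=l[3]-l[2]; print(np.degrees(np.arctan2(d[1],d[0])),np.degrees(np.arctan2(e[1],e[0])), 'nose at r', np.hypot(*(l[1]-c)[:2]),np.degrees(np.arctan2(*(l[1]-c)[1::-1])))
go(c[0],c[1],.12,120.5)
E
```

```text
[0.40808114 0.34219922 0.02      ] [[0.4086159  0.34249513 0.046     ]
 [0.42973246 0.35474206 0.046     ]]
30.112346262243754 30.194051930341224 nose at r 0.025022038077127485 30.084154647482368
t 14.95 F [0.1 0.3 0.1] w 0.0398 pos [0.4609 0.3843 0.2316]
turn deg [-0.    8.43  0.04] then shift [-0.0669  0.1116 -0.0094]
```

Emit:
{"api": "step_arm", "payload": {
  "increments": [
    {"tx":0,"ty":0,"tz":0,"wx":0,"wy":4.4,"wz":0,"claw":0.04},
    {"tx":0,"ty":0,"tz":0,"wx":0,"wy":4.4,"wz":0,"claw":0.04},
    {"tx":-0.0223,"ty":0.02,"tz":-0.003,"wx":0,"wy":0,"wz":0,"claw":0.04},
    {"tx":-0.0223,"ty":0.02,"tz":-0.003,"wx":0,"wy":0,"wz":0,"claw":0.04},
    {"tx":-0.0223,"ty":0.02,"tz":-0.003,"wx":0,"wy":0,"wz":0,"claw":0.04},
    {"tx":0,"ty":0,"tz":0,"wx":0,"wy":0,"wz":0,"claw":0.04},
    {"tx":0,"ty":0,"tz":0,"wx":0,"wy":0,"wz":0,"claw":0.04}
  ]
}}

```text
time: 15.53
eef_pos: [0.4063, 0.3423, 0.1706]
orientation: [-1.532, -0.411, 0.414]
contact_force: [-0.3, 0.7, 0.3]
width: 0.0398
```

```bash
python3 -c "
from h import *
go(.4081,.3422,.102,120.1)"
```

```text
t 15.53 F [-0.3  0.7  0.3] w 0.0398 pos [0.4063 0.3423 0.1706]
turn deg [ 0.02  0.07 -0.13] then shift [ 0.0015  0.0686 -0.001 ]
```

Emit:
{"api": "step_arm", "payload": {
  "increments": [
    {"tx":0.0015,"ty":0.025,"tz":-0.001,"wx":0,"wy":0,"wz":0,"claw":0.04},
    {"tx":0,"ty":0.025,"tz":0,"wx":0,"wy":0,"wz":0,"claw":0.04},
    {"tx":0,"ty":0.0185,"tz":0,"wx":0,"wy":0,"wz":0,"claw":0.04},
    {"tx":0,"ty":0,"tz":0,"wx":0,"wy":0,"wz":0,"claw":0.04},
    {"tx":0,"ty":0,"tz":0,"wx":0,"wy":0,"wz":0,"claw":0.02},
    {"tx":0,"ty":0,"tz":0,"wx":0,"wy":0,"wz":0,"claw":0.005},
    {"tx":0,"ty":0,"tz":0,"wx":0,"wy":0,"wz":0,"claw":0.005},
    {"tx":0,"ty":0,"tz":0,"wx":0,"wy":0,"wz":0,"claw":0.005},
    {"tx":0,"ty":0,"tz":0,"wx":0,"wy":0,"wz":0,"claw":0.005},
    {"tx":0,"ty":0,"tz":0,"wx":0,"wy":0,"wz":0,"claw":0.005}
  ],
  "squeeze": 40
}}

```text
time: 16.37
eef_pos: [0.4096, 0.3438, 0.104]
orientation: [-1.53, -0.415, 0.411]
contact_force: [0.0, 0.8, 5.9]
width: 0.0131
```

```bash
python3 -c "
from h import *
go(.6361,.067,.255,68.6)"
```

```text
t 16.37 F [0.  0.8 5.9] w 0.0131 pos [0.4096 0.3438 0.104 ]
turn deg [-0.1  51.6   0.14] then shift [ 0.3119 -0.151  -0.1751]
```

Emit:
{"api": "step_arm", "payload": {
  "increments": [
    {"tx":0,"ty":-0.02,"tz":0,"wx":0,"wy":0,"wz":0,"claw":0.005},
    {"tx":0,"ty":-0.035,"tz":0,"wx":0,"wy":0,"wz":0,"claw":0.005},
    {"tx":0,"ty":-0.035,"tz":0,"wx":0,"wy":0,"wz":0,"claw":0.005},
    {"tx":0,"ty":-0.035,"tz":0,"wx":0,"wy":0,"wz":0,"claw":0.005},
    {"tx":0,"ty":-0.025,"tz":0,"wx":0,"wy":0,"wz":0,"claw":0.005},
    {"tx":0,"ty":0,"tz":0,"wx":0,"wy":6.45,"wz":0,"claw":0.005},
    {"tx":0,"ty":0,"tz":0,"wx":0,"wy":6.45,"wz":0,"claw":0.005},
    {"tx":0,"ty":0,"tz":0,"wx":0,"wy":6.45,"wz":0,"claw":0.005},
    {"tx":0,"ty":0,"tz":0,"wx":0,"wy":6.45,"wz":0,"claw":0.005},
    {"tx":0,"ty":0,"tz":0,"wx":0,"wy":6.45,"wz":0,"claw":0.005},
    {"tx":0,"ty":0,"tz":0,"wx":0,"wy":6.45,"wz":0,"claw":0.005},
    {"tx":0,"ty":0,"tz":0,"wx":0,"wy":6.45,"wz":0,"claw":0.005},
    {"tx":0,"ty":0,"tz":0,"wx":0,"wy":6.45,"wz":0,"claw":0.005}
  ]
}}

```text
time: 17.45
eef_pos: [0.4086, 0.343, 0.2527]
orientation: [-1.551, 0.298, -0.297]
contact_force: [-0.0, 0.1, -1.2]
width: 0.0126
```

```bash
python3 -c "
from h import *
go(.638,.0663,.255,68.6)"
```

```text
t 17.45 F [-0.   0.1 -1.2] w 0.0126 pos [0.4086 0.343  0.2527]
turn deg [ 0.02 -0.32 -0.01] then shift [ 0.3146 -0.0023 -0.1739]
```

Emit:
{"api": "step_arm", "payload": {
  "increments": [
    {"tx":0.0262,"ty":0,"tz":-0.0145,"wx":0,"wy":0,"wz":0,"claw":0.005},
    {"tx":0.0262,"ty":0,"tz":-0.0145,"wx":0,"wy":0,"wz":0,"claw":0.005},
    {"tx":0.0262,"ty":0,"tz":-0.0145,"wx":0,"wy":0,"wz":0,"claw":0.005},
    {"tx":0.0262,"ty":0,"tz":-0.0145,"wx":0,"wy":0,"wz":0,"claw":0.005},
    {"tx":0.0262,"ty":0,"tz":-0.0145,"wx":0,"wy":0,"wz":0,"claw":0.005},
    {"tx":0.0262,"ty":0,"tz":-0.0145,"wx":0,"wy":0,"wz":0,"claw":0.005},
    {"tx":0.0262,"ty":0,"tz":-0.0145,"wx":0,"wy":0,"wz":0,"claw":0.005},
    {"tx":0.0262,"ty":0,"tz":-0.0145,"wx":0,"wy":0,"wz":0,"claw":0.005},
    {"tx":0.0262,"ty":0,"tz":-0.0145,"wx":0,"wy":0,"wz":0,"claw":0.005},
    {"tx":0.0262,"ty":0,"tz":-0.0145,"wx":0,"wy":0,"wz":0,"claw":0.005},
    {"tx":0.0262,"ty":0,"tz":-0.0145,"wx":0,"wy":0,"wz":0,"claw":0.005},
    {"tx":0.0255,"ty":0,"tz":-0.014,"wx":0,"wy":-0.3,"wz":0,"claw":0.005},
    {"tx":0,"ty":0,"tz":0,"wx":0,"wy":0,"wz":0,"claw":0.005},
    {"tx":0,"ty":0,"tz":0,"wx":0,"wy":0,"wz":0,"claw":0.005},
    {"tx":0,"ty":0,"tz":0,"wx":0,"wy":0,"wz":0,"claw":0.005},
    {"tx":0,"ty":0,"tz":0,"wx":0,"wy":0,"wz":0,"claw":0.005}
  ],
  "squeeze": 60
}}

```text
time: 18.78
eef_pos: [0.6368, 0.0681, 0.2526]
orientation: [-1.551, 0.289, -0.287]
contact_force: [0.2, 0.2, -0.5]
width: 0.0124
```

```bash
python3 - <<'E'
from h import *
import pickle
go(.6372,.0666,.200,68.6)
p=env.camera_params('wrist'); im=env.capture('wrist'); pickle.dump(p,open('w5.pkl','wb'))
cv2.imwrite('pics/w5.png',im[140:380,160:480].repeat(2,0).repeat(2,1))
E
```

```text
t 18.78 F [ 0.2  0.2 -0.5] w 0.0124 pos [0.6368 0.0681 0.2526]
turn deg [-0.    0.35 -0.06] then shift [ 0.0009  0.0526 -0.0012]
```

View pics/w5.png

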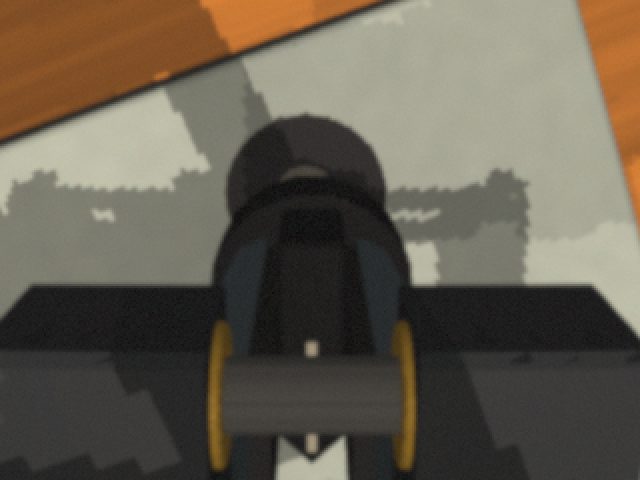

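```bash
python3 - <<'E'
from h import *
import pickle
p=pickle.load(open('w5.pkl','rb')); o=env.get_obs(); M=R.from_rotvec(o['orientation']).as_matrix(); T=o['eef_pos']
th=np.linspace(0,6.283,181)
for off in(-.003,0,.003):
  for dy in(.083,.103):
    c=np.c_[off+.023*np.cos(th),0*th+dy,.023*np.sin(th)]
    q=(proj('wrist',T+c@M.T,p)-[160,140])*2
    print(off,dy,'minrow',q[:,1].min().round(1),'cols',q[:,0].min().round(1),q[:,0].max().round(1))
  n=(proj('wrist',T+np.array([[off+.027,.07,0]])@M.T,p)-[160,140])*2; print('nose',n.round(1))
b=(proj('wrist',[.6361+.023,.067,.07],p)-[160,140])*2
th2=np.c_[.6361+.023*np.cos(th)*24/23,.067+.023*np.sin(th)*24/23,0*th+.07]
q=(proj('wrist',th2,p)-[160,140])*2; print('bezel',q.min(0).round(1),q.max(0).round(1))
E
```

```text
-0.003 0.083 minrow 189.5 cols 205.1 412.5
-0.003 0.103 minrow 169.2 cols 214.9 403.0
nose [[308.7 428.8]]
0 0.083 minrow 203.0 cols 205.5 412.1
0 0.103 minrow 181.5 cols 215.3 402.7
nose [[308.7 441. ]]
0.003 0.083 minrow 216.5 cols 206.0 411.6
0.003 0.103 minrow 193.7 cols 215.6 402.3
nose [[308.8 453.1]]
bezel [233.9 121.9] [376.5 260.1]
```

Emit:
{"api": "step_arm", "payload": {
  "increments": [
    {"tx":0.0005,"ty":0.02,"tz":-0.0013,"wx":0,"wy":0.4,"wz":0,"claw":0.005},
    {"tx":0,"ty":0.02,"tz":0,"wx":0,"wy":0,"wz":0,"claw":0.005},
    {"tx":0,"ty":0.012,"tz":0,"wx":0,"wy":0,"wz":0,"claw":0.005},
    {"tx":0,"ty":0,"tz":0,"wx":0,"wy":0,"wz":0,"claw":0.005},
    {"tx":0,"ty":0,"tz":0,"wx":0,"wy":0,"wz":0,"claw":0.005}
  ]
}}

```text
time: 19.25
eef_pos: [0.6372, 0.0667, 0.2009]
orientation: [-1.551, 0.294, -0.293]
contact_force: [-0.1, -0.8, -0.2]
width: 0.0127
```

Emit:
{"api": "step_arm", "payload": {
  "increments": [
    {"tx":0,"ty":0.002,"tz":0,"wx":0,"wy":0,"wz":0,"claw":0.005},
    {"tx":0,"ty":0.002,"tz":0,"wx":0,"wy":0,"wz":0,"claw":0.005},
    {"tx":0,"ty":0.002,"tz":0,"wx":0,"wy":0,"wz":0,"claw":0.005},
    {"tx":0,"ty":0,"tz":0,"wx":0,"wy":0,"wz":0,"claw":0.005},
    {"tx":0,"ty":0,"tz":0,"wx":0,"wy":0,"wz":0,"claw":0.005}
  ]
}}

```text
time: 19.67
eef_pos: [0.6376, 0.0658, 0.1949]
orientation: [-1.551, 0.294, -0.295]
contact_force: [-0.6, 0.9, -0.1]
width: 0.0129
```

Emit:
{"api": "step_arm", "payload": {
  "increments": [
    {"tx":0,"ty":0.002,"tz":0,"wx":0,"wy":0,"wz":0,"claw":0.005},
    {"tx":0,"ty":0.002,"tz":0,"wx":0,"wy":0,"wz":0,"claw":0.005},
    {"tx":0,"ty":0,"tz":0,"wx":0,"wy":0,"wz":0,"claw":0.005},
    {"tx":0,"ty":0,"tz":0,"wx":0,"wy":0,"wz":0,"claw":0.005}
  ]
}}

```text
time: 20.0
eef_pos: [0.6376, 0.0658, 0.1905]
orientation: [-1.551, 0.295, -0.294]
contact_force: [0.3, 0.8, -0.7]
width: 0.0123
```

Emit:
{"api": "step_arm", "payload": {
  "increments": [
    {"tx":0,"ty":0.002,"tz":0,"wx":0,"wy":0,"wz":0,"claw":0.005},
    {"tx":0,"ty":0.002,"tz":0,"wx":0,"wy":0,"wz":0,"claw":0.005},
    {"tx":0,"ty":0,"tz":0,"wx":0,"wy":0,"wz":0,"claw":0.005},
    {"tx":0,"ty":0,"tz":0,"wx":0,"wy":0,"wz":0,"claw":0.005}
  ]
}}

```text
time: 20.33
eef_pos: [0.6376, 0.0658, 0.1865]
orientation: [-1.551, 0.295, -0.294]
contact_force: [0.1, -0.3, -1.0]
width: 0.0128
```

Emit:
{"api": "step_arm", "payload": {
  "increments": [
    {"tx":0,"ty":0.002,"tz":0,"wx":0,"wy":0,"wz":0,"claw":0.005},
    {"tx":0,"ty":0.002,"tz":0,"wx":0,"wy":0,"wz":0,"claw":0.005},
    {"tx":0,"ty":0,"tz":0,"wx":0,"wy":0,"wz":0,"claw":0.005},
    {"tx":0,"ty":0,"tz":0,"wx":0,"wy":0,"wz":0,"claw":0.005}
  ]
}}

```text
time: 20.67
eef_pos: [0.6376, 0.0658, 0.1826]
orientation: [-1.551, 0.295, -0.294]
contact_force: [-0.8, -0.3, -0.8]
width: 0.0127
```

Emit:
{"api": "step_arm", "payload": {
  "increments": [
    {"tx":0,"ty":0.002,"tz":0,"wx":0,"wy":0,"wz":0,"claw":0.005},
    {"tx":0,"ty":0,"tz":0,"wx":0,"wy":0,"wz":0,"claw":0.005},
    {"tx":0,"ty":0,"tz":0,"wx":0,"wy":0,"wz":0,"claw":0.005},
    {"tx":0,"ty":0,"tz":0,"wx":0,"wy":0,"wz":0,"claw":0.005}
  ]
}}

```text
time: 21.0
eef_pos: [0.6378, 0.0659, 0.1814]
orientation: [-1.55, 0.294, -0.295]
contact_force: [-0.5, 0.2, 4.0]
width: 0.0127
```

Emit:
{"api": "step_arm", "payload": {
  "increments": [
    {"tx":0,"ty":0.0015,"tz":0,"wx":0,"wy":0,"wz":0,"claw":0.005},
    {"tx":0,"ty":0.0015,"tz":0,"wx":0,"wy":0,"wz":0,"claw":0.005},
    {"tx":0,"ty":0,"tz":0,"wx":0,"wy":0,"wz":0,"claw":0.005},
    {"tx":0,"ty":0,"tz":0,"wx":0,"wy":0,"wz":0,"claw":0.005}
  ]
}}

```text
time: 21.33
eef_pos: [0.6378, 0.0658, 0.1785]
orientation: [-1.55, 0.294, -0.295]
contact_force: [-1.5, 0.0, 6.6]
width: 0.0124
```

Emit:
{"api": "step_arm", "payload": {
  "increments": [
    {"tx":0,"ty":0.0015,"tz":0,"wx":0,"wy":0,"wz":0,"claw":0.005},
    {"tx":0,"ty":0.0015,"tz":0,"wx":0,"wy":0,"wz":0,"claw":0.005},
    {"tx":0,"ty":0,"tz":0,"wx":0,"wy":0,"wz":0,"claw":0.005},
    {"tx":0,"ty":0,"tz":0,"wx":0,"wy":0,"wz":0,"claw":0.005}
  ]
}}

```text
time: 21.67
eef_pos: [0.6378, 0.0658, 0.1761]
orientation: [-1.55, 0.294, -0.295]
contact_force: [-2.2, -0.1, 9.7]
width: 0.0125
```

Emit:
{"api": "step_arm", "payload": {
  "increments": [
    {"tx":0,"ty":0.001,"tz":0,"wx":0,"wy":0,"wz":0,"claw":0.005},
    {"tx":0,"ty":0,"tz":0,"wx":0,"wy":0,"wz":0,"claw":0.005},
    {"tx":0,"ty":0,"tz":0,"wx":0,"wy":0,"wz":0,"claw":0.005},
    {"tx":0,"ty":0,"tz":0,"wx":0,"wy":0,"wz":0,"claw":0.005}
  ]
}}

```text
time: 22.0
eef_pos: [0.6378, 0.0658, 0.176]
orientation: [-1.55, 0.293, -0.296]
contact_force: [-3.1, 0.0, 12.0]
width: 0.0126
```

```bash
python3 - <<'E'
from h import *
go(.6376,.066,.175,68.6)
t=env.capture('scene'); T=env.capture('top')
A=cv2.resize(t[220:310,230:350],(480,360),interpolation=cv2.INTER_CUBIC); B=cv2.resize(T[285:385,415:515],(300,300),interpolation=cv2.INTER_CUBIC)
C=np.zeros((360,780,3),'uint8'); C[:,:480]=A; C[:300,480:]=B; cv2.imwrite('pics/c6.png',C); go(.6376,.066,.175,68.6)
E
```

```text
t 22.0 F [-3.1  0.  12. ] w 0.0126 pos [0.6378 0.0658 0.176 ]
turn deg [-0.05 -0.1   0.09] then shift [-0.0002  0.001   0.0001]
t 22.1 F [-3.1 -0.3 13. ] w 0.0126 pos [0.6378 0.0659 0.1759]
turn deg [-0.05 -0.1   0.09] then shift [-0.0002  0.0009  0.    ]
```

View pics/c6.png

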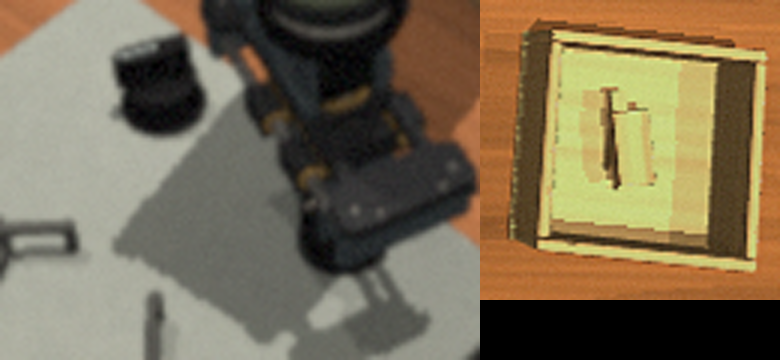

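```bash
python3 - <<'E'
from h import *
t=env.capture('scene'); T=env.capture('top')
A=cv2.resize(t[140:190,245:310],(520,400),interpolation=cv2.INTER_CUBIC); B=cv2.resize(T[300:360,440:475],(280,480),interpolation=cv2.INTER_CUBIC)
C=np.zeros((480,800,3),'uint8'); C[:400,:520]=A; C[:,520:]=B; cv2.imwrite('pics/c7.png',C)
E
```

```text
(no output)
```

View pics/c7.png

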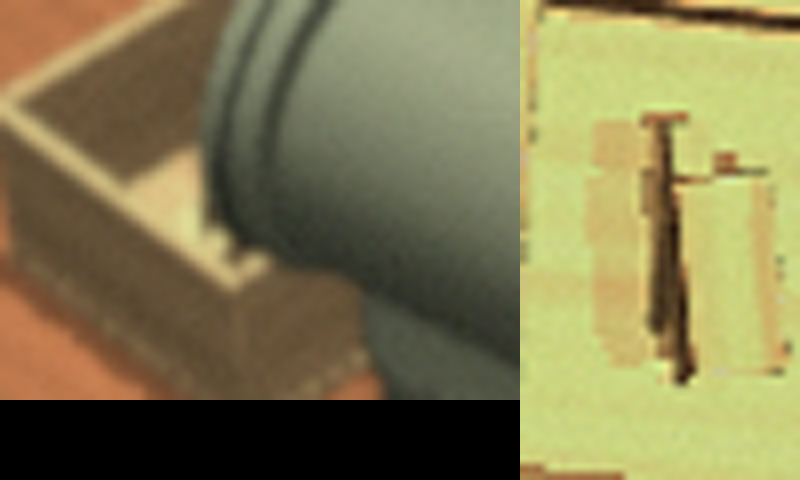

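```bash
python3 -c "
from h import *
go(.6376,.066,.175,68.6); print(env.hand_in())"
```

```text
t 22.2 F [-4.  -1.  13.1] w 0.013 pos [0.6378 0.0658 0.1759]
turn deg [-0.05 -0.1   0.09] then shift [-0.0002  0.0009  0.0001]
the job is handed in; nothing more can be done
None
```

I cleared both bits of wood into the scrap box and pushed the knob home on the spindle. I handed the job in at 22.2 s with the arm still gripping the knob and pressing it down. The hand-in gives no verdict, so the result rests on the checks below.

- **Knob fit:** It slid on with no measurable force to about full depth. It was turned so its nose pointed to the spindle's flat, about -21.4° from straight ahead. My four readings of the flat ranged from about -21° to -23°, within the 5° the fit allows.
- **Pressing:** From first contact the tool went down about 5.5 mm and then stopped, pushing with about 13 N. The spring takes 11 N at its stop, so the spindle should be at or near it. The grip opening was 13 mm, the width of the bar.
- **Sideways load:** There was a side force of about 4 N in x at the end, so the knob sits slightly loaded to one side.
- **Scrap box:** The last top view shows the bits inside the box. They appear stacked one on the other, which I judged from a two-layer edge because only one bit is clearly visible. In the last scene picture the arm blocked most of the box, so that view could not confirm it.
- **Camera disagreement:** The wrist and top cameras differed by about 2 mm on the spindle's position. I used the wrist camera's value, and the knob slid on freely.
- **Bystanders:** I did not check the jars, lid, band or stopper in the final pictures. I planned the moves to pass clear of them and felt no unexpected contact forces.

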